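Nest the measuring pans with fanned handles

TASK

Put the set of grain measures away in one nest: the middle-sized one inside the large one and the small one inside the middle one, each sitting flat on the bottom of the one below and let go. Fan the handles like a hand of cards: the middle handle turned about 45 degrees away from the large one's, and the small handle about 45 degrees further the same way (either way round will do). Leave the large measure where it stands.

Things in the scene. Friction and masses are not known exactly. Their poses are not given: they have to be found in the camera images.
- large: Large measure: aluminium, round, open, 124 mm wide at the rim, 112 at the foot, 50 tall, wall and floor 3. Bar handle 12 wide, 16 tall, level, centred on rim height (50), from rim to 130 mm off the axis. Origin: centre of underside; z up, x out along the handle. 500 g, mostly the bowl. All handles start roughly towards the robot. The 172 mm wide shallow pan beyond it is not of the set.
- middle: Middle measure, left or right of the large: aluminium, round, open, 92 mm wide at the rim, 80 at the foot, 58 tall, wall and floor 3. Bar handle 12 wide, 16 tall, level, centred on rim height (58), from rim to 130 mm off the axis. Origin: centre of underside; z up, x out along the handle. 160 g, mostly the bowl. Nested: 3 mm above the large's underside, handle over its rim, 13 mm play around.
- small: Small measure, on the other side: aluminium, round, open, 62 mm wide at the rim, 52 at the foot, 66 tall, wall and floor 3. Bar handle 12 wide, 16 tall, level, centred on rim height (66), from rim to 130 mm off the axis. Origin: centre of underside; z up, x out along the handle. 100 g, mostly the bowl. Nested: 3 mm above the middle's underside, handle over its rim, 11 mm play around.
- middle_grip (a point): Point on the middle line of the middle measure's handle, 95 mm from its axis and 58 mm above its underside; x along the handle outwards. A good place to pinch across the handle from above.
- small_grip (a point): Point on the middle line of the small measure's handle, 95 mm from its axis and 66 mm above its underside; x along the handle outwards. A good place to pinch across the handle from above.

How it is judged (in metres and radians):
At the end, for the whole second after the job is handed in: Each measure sits in the next: centres within 20 mm, underside under 8 mm above the lower one's, all within 7 degrees of upright, at rest. Each handle is about 25 to 80 degrees (35 mm sideways at 95 mm out) from the one below, both the same way. The large one is within 40 mm of its start (horizontal distance between middle and large below 0.02 m and z of middle in the frame of large between -0.003 and 0.008 m and angle between each of middle, small, large's own z axis and vertical below 0.12 rad and linear speed of each of middle, small below 0.02 m/s and x of middle_grip in the frame of large above 0.015 m and horizontal distance between small and middle below 0.02 m and z of small in the frame of middle between -0.003 and 0.008 m and x of small_grip in the frame of middle above 0.015 m and ((y of middle_grip in the frame of large above 0.035 m and y of small_grip in the frame of middle above 0.035 m) or (y of middle_grip in the frame of large below -0.035 m and y of small_grip in the frame of middle below -0.035 m)) and distance of large from where it was at the start of the episode below 0.04 m); the robot touches nothing.
It also fails if it takes over 56 s, if anything falls off the work surface, if the arm or the gripper's body presses on something with over 40 N, if the wrist force passes 120 N, or if a joint passes its speed limit or range.

ROBOT

A 6-joint arm with a two-finger parallel gripper is mounted at the origin on the work surface. World frame = base frame: x ahead of the robot, y to its left, z up, the work surface at z = 0. Lengths are in mm, angles in rad, forces in N, time in s.
With the tool pointing down it reaches from about 425 to 925 mm from the base axis. Payload 12.5 kg.
Tool frame: the origin (TCP) lies on the centre line of the jaws, within the pads' length; the fingertips stand 14 mm ahead of it and the grasp point (between the pads) lies 5 mm behind it; z points along the fingers, y is the line along which they close (so a half turn about z gives the same grasp; the last joint's range is limited). The gripper opens to 85 mm and grips with 20 to 120 N. Pads are 22 mm wide; open, the fingers measure 114 mm over their backs; the gripper's body (76 mm by 85 mm) begins 54 mm behind the grasp point. The pads swing forward as they close: fully open they stand 13 mm farther back than shut.
Start: joints at [-1.254, 0.491, 1.559, -0, 1.092, -0.106], TCP at [256.47, -569.97, 245.327] pointing down, gripper open.
Joint ranges: [-3.1, 3.1], [-0.84, 2.19], [0.05, 2.79], [-1.13, 4.28], [0.06, 2.93], [-2.69, 2.69]. Speed limits (rad/s): [2.22, 2.22, 2.79, 3.14, 3.14, 3.14].

INTERFACE

Orientations are given as a unit quaternion [w, x, y, z].
In Python, from workcell import arm, camera, job gives the robot as it stands.
- The arm moves only by the shell command python3 -m pendant 'ROWS'. ROWS is JSON, a list of rows, each a list of 7 numbers: the shift along the tool's x, y, z in m, then the turn, a rotation vector about the tool's x, y, z in rad, then the finger opening in m, from 0 to 0.0854. A call has 1 to 10 rows; each row is the pose to reach, as a shift and turn from the pose commanded when the call began, along the tool's axes at that moment; what a row does not reach only later rows make up. A row lasts 1/12 s, in which the tool goes at most 41.7 mm and 7.16 degrees, less where a joint would pass 70% of its speed; a pose out of reach is approached as far as the arm can. A call with a gripper value outside its range is refused whole. The fingers move at their own pace and stop on an object; the grip force is fixed at half the most. Time passes only in rows, so rows that repeat a pose let the fingers close. It gives the time, the measured TCP pose, the force, the opening and the grip force at its end, in the units of the state.
- arm.get_obs(): the state, without advancing time (a new reading comes with each control period).
- camera(name): name is "side" or "top" or "wrist"; returns a dict with "frame" (480x640x3 uint8, red, green, blue), "fovy" (degrees; the focal length in pixels is half the picture's height over the tangent of half this angle, whatever the lens; pixels are square), "cx", "cy" (the principal point, pixels), "eye" and "orientation" of the camera in the world. Camera axes: x right, y down, z forward; pixel columns grow to the right and rows downward; lengths in mm; the calibration is good to about 2 mm. A picture is of the moment at which its call begins. There is no depth.
- job.sign_off(): hands the job in; it is judged then, once.
The state is a dict: "clock": time; "joint_positions": joint angles; "qvel": joint speeds; "joint_efforts": joint torques, N m; "tool_pos": TCP position; "eef_rot": TCP orientation; "force": force on the tool from outside, world axes, zero at the start; "ft_torque": the same for the moment, N m; "width": finger opening in mm; "finger_force": force on a finger pad.
Only numpy, scipy, OpenCV 4.12 (cv2) and the standard library are available. Lean on these libraries where they do the work, as an engineer would, in place of code of your own. Each camera call takes 0.05 s, during which the arm holds its last target. There are 200 camera calls.

## Working session

There is one attempt and no reset: what is moved stays moved. The work goes in short steps, Python scripts to look and compute and a shell command to move; the robot and the scene stay as the last step left them, time stands still between calls to the robot, and variables do not carry over. Pictures are saved under pics/ and viewed, at most 10 in all, crops included, and the job is handed in when it is done.

```bash
mkdir -p pics
cat > h.py <<'E'
import numpy as np, cv2
from scipy.spatial.transform import Rotation as R
from workcell import arm, camera, job
def rot(q): return R.from_quat([q[1],q[2],q[3],q[0]])
def snap(n,f):
    c=camera(n); cv2.imwrite('pics/'+f,c['frame'][:,:,::-1]); return c
def ray(c,u,v,z):
    f=240/np.tan(np.radians(c['fovy'])/2)
    d=rot(c['orientation']).apply([(u-c['cx'])/f,(v-c['cy'])/f,1]); e=np.array(c['eye'])
    return e+d*(z-e[2])/d[2]
def proj(c,p):
    f=240/np.tan(np.radians(c['fovy'])/2)
    q=rot(c['orientation']).inv().apply(np.array(p)-np.array(c['eye'])); return [c['cx']+f*q[...,0]/q[...,2],c['cy']+f*q[...,1]/q[...,2]]
E
python3 - <<'E'
from h import *
import pickle
c=snap('top','t0.png'); pickle.dump(c,open('t0.pkl','wb'))
print({k:c[k] for k in c if k!='frame'}); o=arm.get_obs();print(o)
E
```

```text
{'fovy': 46.25809738501771, 'cx': 320.0645056437371, 'cy': 238.87046777325602, 'eye': array([ 415.74066072,   -8.69221651, 1104.06132355]), 'orientation': array([ 0.04070696, -0.70468318,  0.70673468, -0.04786087])}
{'clock': 0.05, 'joint_positions': array([-1.25357781e+00,  4.91543323e-01,  1.55945248e+00, -8.47418711e-06,
        1.09170526e+00, -1.05595951e-01]), 'qvel': array([-0.00131874, -0.00035341, -0.00027899,  0.00018797,  0.00090096,
        0.00133849]), 'joint_efforts': array([ 3.01613552e-03, -6.20061994e+01, -2.62338603e+01, -9.14593193e-05,
        2.78490894e-03, -1.90300852e-06]), 'tool_pos': array([ 256.40978433, -569.74732714,  244.73677734]), 'eef_rot': array([-5.50705468e-04,  9.77736035e-01,  2.09837889e-01, -6.22694123e-05]), 'force': array([-0.66811658, -0.51131055, -0.43191392]), 'ft_torque': array([ 0.00929856, -0.0043805 , -0.02503776]), 'finger_force': 0.0, 'width': 85.631015271583}
```

View pics/t0.png

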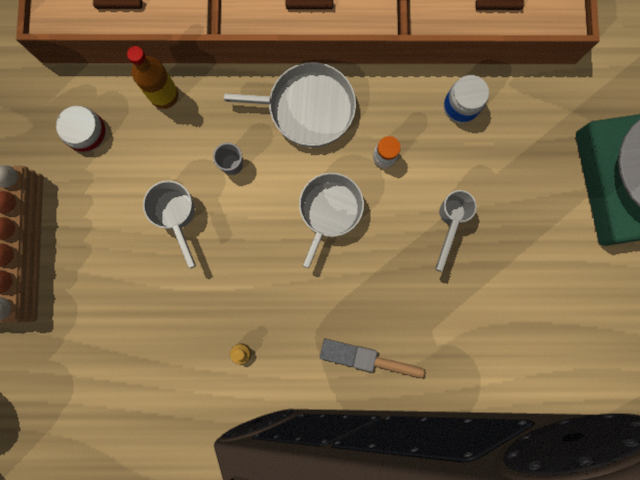

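The top view shows the large measure at (332,206) with its handle end at (308,265), the middle at (169,205) with its end at (190,265), and the small at (458,207) with its end at (439,270). I'll overlay the models to refine these.

```bash
cat >> h.py <<'E'
D=dict(large=(62,50),middle=(46,58),small=(31,66))
def pose(c,n,rim,end):
    r,h=D[n]; p=ray(c,*rim,h); e=ray(c,*end,h+8)
    return p[0],p[1],np.arctan2(e[1]-p[1],e[0]-p[0])
def draw(img,c,n,P,s,off):
    r,h=D[n]; x,y,a=P; t=np.linspace(0,2*np.pi,60)
    ca,sa=np.cos(a),np.sin(a)
    W=lambda q: np.array([[x+ca*u-sa*v,y+sa*u+ca*v,z] for u,v,z in q])
    for q in ([(r*np.cos(k),r*np.sin(k),h) for k in t],[(r,-6,h+8),(130,-6,h+8),(130,6,h+8),(r,6,h+8)]):
        u=np.array(proj(c,W(q))).T; cv2.polylines(img,[np.int32(((u-off+.5)*s)*16)],False,(0,0,255),1,cv2.LINE_AA,4)
E
python3 - <<'E'
from h import *
import pickle
c=pickle.load(open('t0.pkl','rb'))
px=dict(middle=((169,205),(191,266)),large=((332,206),(308,266)),small=((458,207),(439,271)))
out=[]
for n,(a,b) in px.items():
    P=pose(c,n,a,b); print(n,np.round(P,3))
    o=np.array([a[0]-32,a[1]-38]); s=6 if 0 else 4
    w=66 if n!='large' else 68
    im=c['frame'][o[1]:o[1]+110,o[0]:o[0]+w,::-1]; im=cv2.resize(im,None,fx=s,fy=s,interpolation=cv2.INTER_CUBIC)
    draw(im,c,n,P,s,o); out.append(im)
cv2.imwrite('pics/o1.png',np.hstack(out))
E
```

```text
middle [612.557 265.131  -2.764]
large [611.61  -42.578   2.763]
small [ 606.328 -279.022    2.813]
```

View pics/o1.png

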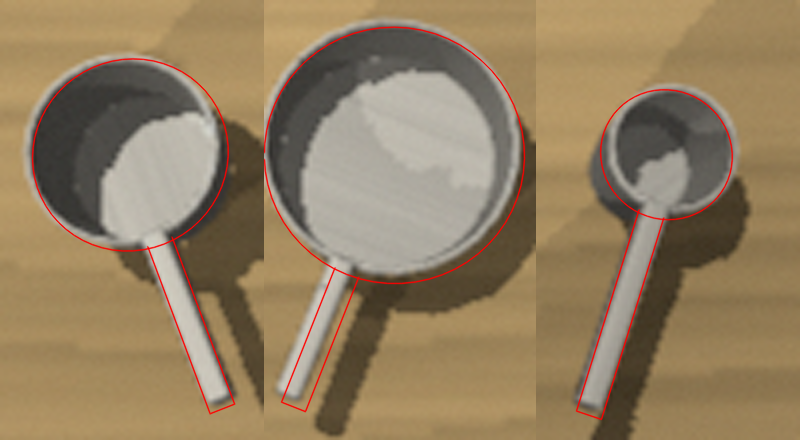

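The overlay is off by 1 to 2 px: shift the middle rim (-1.7,-0.9), the large (-1.2,-1.9) and the small (+1.4,-1.4). Now I'll compute the grasps.

```bash
cat >> h.py <<'E'
def rel(p,yaw_handle,z,o=None,flip=0):
    """row to put TCP at p,z with tool pointing down, tool y across the handle"""
    o=o or arm.get_obs(); R0=rot(o['eef_rot'])
    # tool x along handle (or opposite), z down
    best=None
    for k in (0,np.pi):
        a=yaw_handle+k; Rt=R.from_matrix(np.array([[np.cos(a),np.sin(a),0],[np.sin(a),-np.cos(a),0],[0,0,-1]]).T) 
        rv=(R0.inv()*Rt).as_rotvec()
        sh=R0.inv().apply(np.array([p[0],p[1],z])-o['tool_pos'])/1000
        print('k',round(k,1),'row',np.round(sh,4),np.round(rv,3))
E
python3 - <<'E'
from h import *
import pickle
c=pickle.load(open('t0.pkl','rb'))
px=dict(middle=((167.3,204.1),(190.3,264)),large=((330.8,204.1),(306.3,264)),small=((459.4,205.6),(439,269.2)))
out=[]; PP={}
for n,(a,b) in px.items():
    P=PP[n]=pose(c,n,a,b); 
    g=np.array(P[:2])+95*np.array([np.cos(P[2]),np.sin(P[2])]); print(n,np.round(P,3),g.round(1))
    o=np.int32([a[0]-32,a[1]-38]); s=4
    im=c['frame'][o[1]:o[1]+110,o[0]:o[0]+66,::-1]; im=cv2.resize(im,None,fx=s,fy=s,interpolation=cv2.INTER_CUBIC)
    draw(im,c,n,P,s,o); out.append(im)
    if n!='large': rel(g,P[2],150)
pickle.dump(PP,open('PP.pkl','wb'))
cv2.imwrite('pics/o2.png',np.hstack(out))
E
```

```text
middle [614.286 268.38   -2.744] [526.7 231.6]
k 0 row [ 0.5753 -0.6197  0.0955] [ 0.000e+00 -2.000e-03 -3.117e+00]
k 3.1 row [ 0.5753 -0.6197  0.0955] [-0.001 -0.     0.025]
large [615.291 -40.313   2.756] [527.3  -4.6]
small [ 608.997 -281.754    2.792] [ 519.7 -249.2]
k 0 row [ 0.3717 -0.1842  0.095 ] [-0.000e+00 -1.000e-03 -2.369e+00]
k 3.1 row [ 0.3717 -0.1842  0.095 ] [-0.001  0.     0.772]
```

View pics/o2.png

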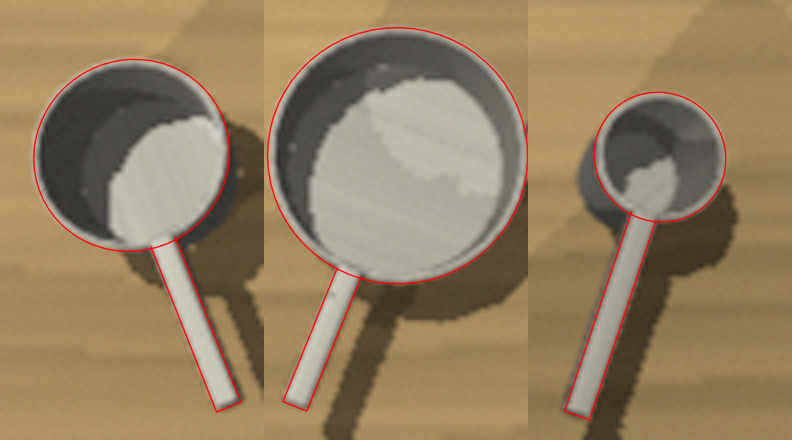

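The overlay now fits. The middle handle is already about 45° from the large one's, so it only needs a translation.

```bash
python3 -m pendant '[[0.37,-0.18,0.04,0,0,0.025,0.05],[0.37,-0.18,0.04,0,0,0.025,0.05],[0.37,-0.18,0.04,0,0,0.025,0.05],[0.37,-0.18,0.04,0,0,0.025,0.05],[0.37,-0.18,0.04,0,0,0.025,0.05],[0.37,-0.18,0.04,0,0,0.025,0.05],[0.37,-0.18,0.04,0,0,0.025,0.05],[0.37,-0.18,0.04,0,0,0.025,0.05],[0.37,-0.18,0.04,0,0,0.025,0.05],[0.37,-0.18,0.04,0,0,0.025,0.05]]'
python3 -c "
from h import *; import pickle; P=pickle.load(open('PP.pkl','rb'))['middle']
rel((526.7,231.6),P[2],110)"
```

```text
clock: 0.88
tool_pos: [521.1, -251.9, 204.8]
eef_rot: [-0.0, 0.98, 0.198, -0.0]
force: [1.0, -0.0, -0.4]
width: 50.2
finger_force: 0.0
k 0 row [ 0.1927 -0.4434  0.095 ] [-0.000e+00 -1.000e-03 -3.141e+00]
k 3.1 row [ 0.1927 -0.4434  0.095 ] [-0.  0.  0.]
```

```bash
python3 -m pendant '[[0.16,-0.37,0.01,0,0,0,0.05],[0.16,-0.37,0.01,0,0,0,0.05],[0.16,-0.37,0.01,0,0,0,0.05],[0.16,-0.37,0.01,0,0,0,0.05],[0.16,-0.37,0.01,0,0,0,0.05],[0.16,-0.37,0.01,0,0,0,0.05],[0.16,-0.37,0.01,0,0,0,0.05],[0.16,-0.37,0.01,0,0,0,0.05],[0.16,-0.37,0.01,0,0,0,0.05],[0.16,-0.37,0.01,0,0,0,0.05]]'
python3 -m pendant '[[0.033,-0.073,0.085,0,0,0,0.05],[0.033,-0.073,0.085,0,0,0,0.05],[0.033,-0.073,0.085,0,0,0,0.05],[0.033,-0.073,0.085,0,0,0,0.05],[0.033,-0.073,0.085,0,0,0,0.05],[0.033,-0.073,0.085,0,0,0,0.05]]'
python3 - <<'E'
from h import *; import pickle; P=pickle.load(open('PP.pkl','rb'))['middle']
rel((526.7,231.6),P[2],53)
snap('wrist','w1.png')
E
```

```text
clock: 1.72
tool_pos: [523.6, 152.2, 195.0]
eef_rot: [-0.0, 0.98, 0.198, -0.0]
force: [-0.3, -0.1, -0.8]
width: 50.1
finger_force: 0.0
clock: 2.22
tool_pos: [526.4, 228.9, 110.5]
eef_rot: [0.0, 0.98, 0.198, -0.0]
force: [-0.2, -0.4, -0.4]
width: 50.1
finger_force: 0.0
k 0 row [ 0.0013 -0.0024  0.0575] [-0.     0.    -3.141]
k 3.1 row [ 0.0013 -0.0024  0.0575] [0. 0. 0.]
```

View pics/w1.png

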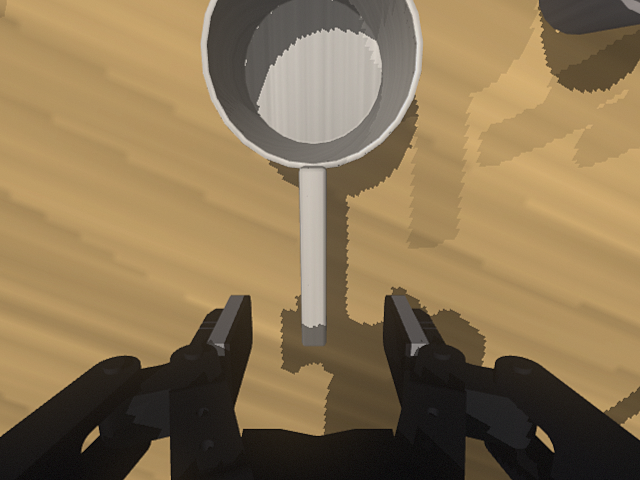

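The handle sits centred between the fingers (312 against 318). I'll descend, grip and lift.

```bash
python3 -m pendant '[[0.0013,-0.0024,0.0575,0,0,0,0.05],[0.0013,-0.0024,0.0575,0,0,0,0.05],[0.0013,-0.0024,0.0575,0,0,0,0.05],[0.0013,-0.0024,0.0575,0,0,0,0],[0.0013,-0.0024,0.0575,0,0,0,0],[0.0013,-0.0024,0.0575,0,0,0,0],[0.0013,-0.0024,0.0575,0,0,0,0],[0.0013,-0.0024,0.0575,0,0,0,0],[0.0013,-0.0024,0.0575,0,0,0,0]]'
python3 -m pendant '[[0,0,-0.02,0,0,0,0],[0,0,-0.04,0,0,0,0],[0,0,-0.06,0,0,0,0],[0,0,-0.08,0,0,0,0],[0,0,-0.1,0,0,0,0],[0,0,-0.1,0,0,0,0],[0,0,-0.1,0,0,0,0]]'
python3 - <<'E'
from h import *; import pickle
a=snap('side','s1.png');b=snap('wrist','w2.png'); o=arm.get_obs(); print(o['tool_pos'],{k:a[k] for k in a if k!='frame'})
cv2.imwrite('pics/sw.png',cv2.resize(np.hstack([a['frame'],b['frame']])[:,:,::-1],(800,300),interpolation=cv2.INTER_AREA))
E
```

```text
clock: 3.02
tool_pos: [527.1, 231.8, 54.2]
eef_rot: [0.0, 0.98, 0.198, 0.001]
force: [-1.9, -3.0, 7.7]
width: 11.0
finger_force: 60.3
clock: 3.6
tool_pos: [526.8, 232.0, 153.8]
eef_rot: [-0.0, 0.98, 0.198, 0.001]
force: [0.6, -0.5, -2.2]
width: 11.1
finger_force: 58.9
[526.18001171 231.73168203 152.1484718 ] {'fovy': 52.89863689674874, 'cx': 319.77913331446416, 'cy': 231.516866403066, 'eye': array([521.81574095, 577.8820717 , 666.24761346]), 'orientation': array([ 0.00326414, -0.00945729,  0.9210287 , -0.38936621])}
```

View pics/sw.png

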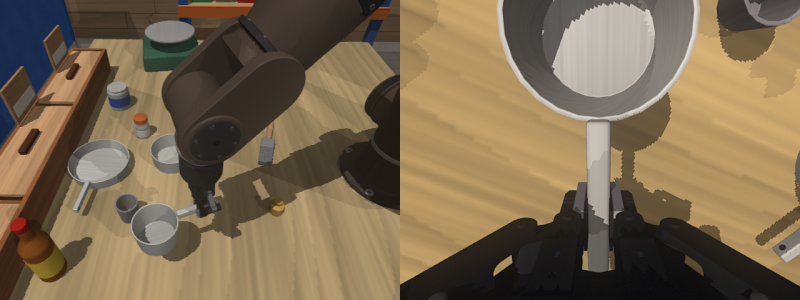

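The middle measure is held, level. I'll carry it over the large one.

```bash
python3 -m pendant '[[-0.006,0.014,0,0,0,0,0],[-0.018,0.043,0,0,0,0,0],[-0.033,0.08,0,0,0,0,0],[-0.048,0.117,0,0,0,0,0],[-0.064,0.154,0,0,0,0,0],[-0.079,0.191,0,0,0,0,0],[-0.095,0.228,0,0,0,0,0],[-0.108,0.26,0,0,0,0,0],[-0.116,0.28,0,0,0,0,0],[-0.1183,0.2853,0,0,0,0,0]]'
python3 -m pendant '[[0,0,0,0,0,0,0],[0,0,0,0,0,0,0],[0,0,0,0,0,0,0]]'
python3 - <<'E'
from h import *; import pickle
a=snap('top','t2.png');b=snap('wrist','w3.png'); o=arm.get_obs(); print(o['tool_pos'],o['eef_rot'])
rel((528.1,-76.9),-2.744,80,o)
cv2.imwrite('pics/tw.png',np.hstack([a['frame'][100:400,180:480],b['frame'][0:300,100:600]])[:,:,::-1])
E
```

```text
clock: 4.53
tool_pos: [527.7, -80.1, 151.6]
eef_rot: [-0.0, 0.981, 0.196, -0.001]
force: [-0.8, -0.6, -2.0]
width: 10.9
finger_force: 58.9
clock: 4.78
tool_pos: [527.9, -75.8, 152.4]
eef_rot: [-0.0, 0.98, 0.198, -0.0]
force: [0.2, 1.0, -1.6]
width: 11.2
finger_force: 58.9
[528.01464876 -75.70107425 152.62843091] [-8.03079779e-05  9.80115725e-01  1.98426623e-01 -1.83692027e-04]
k 0 row [-0.0004  0.0012  0.0726] [-1.00e-03 -0.00e+00 -3.14e+00]
k 3.1 row [-0.0004  0.0012  0.0726] [-0.     0.     0.002]
```

View pics/tw.png

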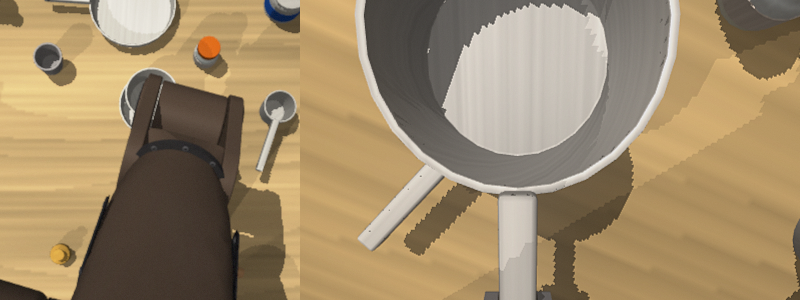

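The wrist view shows the middle bowl over the large one, with handles about 45° apart. I'll lower it.

```bash
python3 -m pendant '[[-0.0004,0.0012,0.02,0,0,0,0],[-0.0004,0.0012,0.045,0,0,0,0],[-0.0004,0.0012,0.065,0,0,0,0],[-0.0004,0.0012,0.08,0,0,0,0],[-0.0004,0.0012,0.085,0,0,0,0],[-0.0004,0.0012,0.085,0,0,0,0]]'
python3 -m pendant '[[0,0,0.003,0,0,0,0],[0,0,0.006,0,0,0,0],[0,0,0.008,0,0,0,0],[0,0,0.008,0,0,0,0]]'
```

```text
clock: 5.38
tool_pos: [527.8, -77.4, 66.9]
eef_rot: [-0.0, 0.98, 0.198, -0.001]
force: [-0.9, -0.0, -1.5]
width: 10.8
finger_force: 58.9
clock: 5.72
tool_pos: [528.3, -78.2, 60.0]
eef_rot: [0.0, 0.98, 0.198, 0.0]
force: [0.3, -0.3, -0.6]
width: 10.8
finger_force: 58.9
```

```bash
python3 -m pendant '[[0,0,0.001,0,0,0,0],[0,0,0.002,0,0,0,0],[0,0,0.003,0,0,0,0],[0,0,0.003,0,0,0,0],[0,0,0.003,0,0,0,0]]'
python3 - <<'E'
from h import *
snap('wrist','w4.png');o=arm.get_obs(); print(o['tool_pos'],o['force'])
E
```

```text
clock: 6.13
tool_pos: [528.2, -78.4, 57.4]
eef_rot: [0.0, 0.98, 0.198, 0.0]
force: [-3.3, -1.1, 7.4]
width: 10.4
finger_force: 60.3
[528.17246058 -78.40549809  57.42726165] [-3.47970233 -0.59789593  6.30576945]
```

View pics/w4.png

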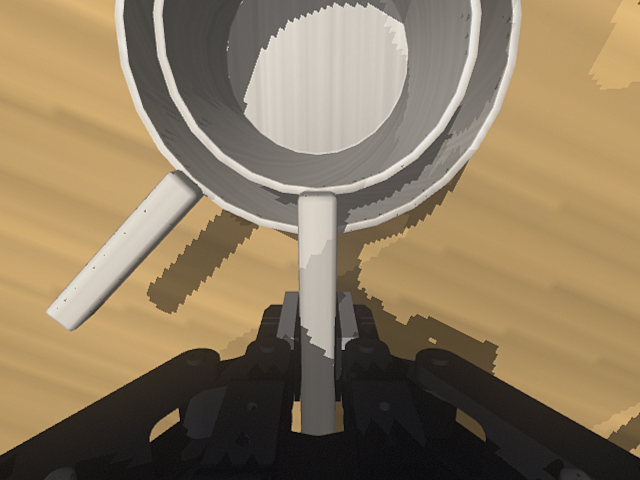

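It is seated: contact force 7 N at the expected height, with even play around it. I'll release and rise.

```bash
python3 -m pendant '[[0,0,0,0,0,0,0.04],[0,0,0,0,0,0,0.04],[0,0,0,0,0,0,0.04],[0,0,0,0,0,0,0.04],[0,0,-0.03,0,0,0,0.04],[0,0,-0.07,0,0,0,0.04],[0,0,-0.11,0,0,0,0.04],[0,0,-0.11,0,0,0,0.04]]'
python3 - <<'E'
from h import *; import pickle
P=pickle.load(open('PP.pkl','rb'))['small']
rel((519.7,-249.2),P[2],110)
E
```

```text
clock: 6.85
tool_pos: [530.5, -78.7, 173.1]
eef_rot: [0.002, 0.98, 0.198, 0.004]
force: [0.3, -0.3, 0.1]
width: 39.6
finger_force: 0.0
k 0 row [-0.0765  0.1526  0.0635] [ 0.012  0.004 -2.394]
k 3.1 row [-0.0765  0.1526  0.0635] [ 0.003 -0.009  0.748]
```

```bash
python3 -m pendant '[[-0.074,0.153,0.0,0,0,0.748,0.04],[-0.074,0.153,0.0,0,0,0.748,0.04],[-0.074,0.153,0.0,0,0,0.748,0.04],[-0.074,0.153,0.0,0,0,0.748,0.04],[-0.074,0.153,0.03,0,0,0.748,0.04],[-0.074,0.153,0.05,0,0,0.748,0.04],[-0.074,0.153,0.05,0,0,0.748,0.04],[-0.074,0.153,0.05,0,0,0.748,0.04],[-0.074,0.153,0.05,0,0,0.748,0.04]]'
python3 - <<'E'
from h import *; import pickle
P=pickle.load(open('PP.pkl','rb'))['small']
w=snap('wrist','w5.png')
rel((519.7,-249.2),P[2],61)
t=snap('top','t3.png')
cv2.imwrite('pics/tw5.png',np.hstack([t['frame'][100:400,180:480],w['frame'][100:400,100:580]])[:,:,::-1])
E
```

```text
clock: 7.6
tool_pos: [519.7, -247.8, 117.8]
eef_rot: [0.0, 0.985, -0.172, 0.0]
force: [-0.2, 0.1, -0.4]
width: 40.1
finger_force: 0.0
k 0 row [0.0002 0.0014 0.0571] [ 3.000e-03  1.000e-03 -3.138e+00]
k 3.1 row [0.0002 0.0014 0.0571] [ 0.    -0.002  0.004]
```

View pics/tw5.png

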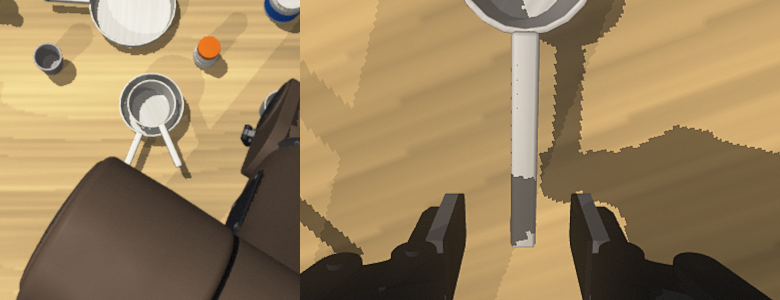

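The middle is nested and fanned, and the small handle (column 524) is between the fingers (mid 518). I'll grip it and lift.

```bash
python3 -m pendant '[[0.0002,0.0014,0.0571,0,0,0.004,0.04],[0.0002,0.0014,0.0571,0,0,0.004,0.04],[0.0002,0.0014,0.0571,0,0,0.004,0.04],[0.0002,0.0014,0.0571,0,0,0.004,0],[0.0002,0.0014,0.0571,0,0,0.004,0],[0.0002,0.0014,0.0571,0,0,0.004,0],[0.0002,0.0014,0.0571,0,0,0.004,0],[0.0002,0.0014,0.0571,0,0,0.004,0]]'
python3 -m pendant '[[0,0,-0.02,0,0,0,0],[0,0,-0.04,0,0,0,0],[0,0,-0.06,0,0,0,0],[0,0,-0.08,0,0,0,0],[0,0,-0.1,0,0,0,0],[0,0,-0.12,0,0,0,0],[0,0,-0.12,0,0,0,0],[0,0,-0.12,0,0,0,0]]'
python3 - <<'E'
from h import *; import pickle
PP=pickle.load(open('PP.pkl','rb'));L=PP['large'];a=-2.744+np.pi/4
# refit nest: detect ellipse of middle rim unnecessary; middle TCP at release offset
m=np.array([528.2,-78.4])+95*np.array([np.cos(.3976),np.sin(.3976)]); print('middle now',m,'large',L)
g=m+95*np.array([np.cos(a),np.sin(a)]); print(g); rel(g,a,arm.get_obs()['tool_pos'][2])
E
```

```text
clock: 8.37
tool_pos: [519.4, -249.5, 60.9]
eef_rot: [0.0, 0.984, -0.176, 0.001]
force: [-2.0, 1.6, 5.5]
width: 11.0
finger_force: 60.7
clock: 9.03
tool_pos: [519.0, -249.4, 180.6]
eef_rot: [0.0, 0.984, -0.176, 0.001]
force: [-0.0, 1.0, -1.1]
width: 10.9
finger_force: 59.8
middle now [615.78932972 -41.61536573] large (np.float64(615.291090759866), np.float64(-40.31268116104532), np.float64(2.756239371126842))
[ 579.86433897 -129.56077516]
k 0 row [ 0.0155 -0.1335 -0.    ] [-1.000e-03 -2.000e-03  1.604e+00]
k 3.1 row [ 0.0155 -0.1335 -0.    ] [ 2.000e-03 -1.000e-03 -1.537e+00]
```

```bash
python3 -m pendant '[[0,-0.005,0,0,0,-0.06,0],[0.001,-0.015,0,0,0,-0.17,0],[0.002,-0.027,0,0,0,-0.29,0],[0.004,-0.04,0,0,0,-0.41,0],[0.005,-0.053,0,0,0,-0.53,0],[0.007,-0.066,0,0,0,-0.65,0],[0.009,-0.08,0,0,0,-0.77,0],[0.01,-0.09,0,0,0,-0.88,0],[0.01,-0.095,0,0,0,-0.95,0],[0.01,-0.095,0,0,0,-0.95,0]]'
python3 - <<'E'
from h import *
a=-2.744+np.pi/4; o=arm.get_obs(); print(o['joint_positions'])
rel((579.9,-129.6),a,180.5)
E
```

```text
clock: 9.87
tool_pos: [561.1, -162.6, 178.3]
eef_rot: [-0.001, 0.955, 0.296, -0.001]
force: [-0.3, -1.0, -0.2]
width: 10.7
finger_force: 59.7
[-3.95082615e-01  5.09249378e-01  1.73337221e+00 -3.46165114e-05
  9.01139596e-01  5.75506192e-01]
k 0 row [ 0.0342 -0.0166 -0.0022] [1.000e-03 3.000e-03 2.559e+00]
k 3.1 row [ 0.0342 -0.0166 -0.0022] [-0.002  0.001 -0.583]
```

```bash
python3 -m pendant '[[0.004,-0.002,0,0,0,-0.07,0],[0.01,-0.005,0,0,0,-0.18,0],[0.017,-0.008,0,0,0,-0.29,0],[0.024,-0.012,0,0,0,-0.4,0],[0.03,-0.015,0,0,0,-0.5,0],[0.034,-0.0166,0,0,0,-0.56,0],[0.034,-0.0166,0,0,0,-0.583,0],[0.034,-0.0166,0,0,0,-0.583,0],[0.034,-0.0166,0,0,0,-0.583,0],[0.034,-0.0166,0,0,0,-0.583,0]]'
python3 - <<'E'
from h import *
a=-2.744+np.pi/4; 
w=snap('wrist','w6.png');t=snap('top','t6.png');o=arm.get_obs();print(o['tool_pos']);rel((579.9,-129.6),a,80)
cv2.imwrite('pics/tw6.png',np.hstack([cv2.resize(t['frame'][150:300,260:410],(300,300)),w['frame'][0:300,100:580]])[:,:,::-1])
E
```

```text
clock: 10.7
tool_pos: [579.8, -131.3, 179.4]
eef_rot: [-0.0, 0.832, 0.555, -0.0]
force: [-0.1, -0.4, -0.4]
width: 10.8
finger_force: 59.8
[ 579.94541305 -131.19579874  179.61722312]
k 0 row [ 0.0015 -0.0007  0.0996] [0.    0.    3.136]
k 3.1 row [ 0.0015 -0.0007  0.0996] [-0.     0.    -0.006]
```

View pics/tw6.png

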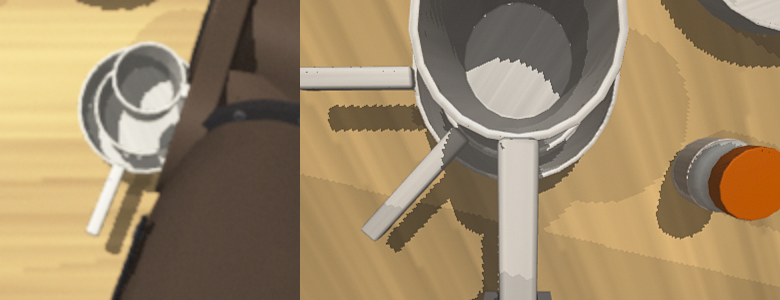

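Run:
```python
from h import *; import h, pickle
c=pickle.load(open('t0.pkl','rb')); L=pickle.load(open('PP.pkl','rb'))['large']
t3=cv2.imread('pics/t3.png'); t6=cv2.imread('pics/t6.png'); out=[]
a=-2.744+np.pi/4; u=np.array([np.cos(a),np.sin(a)])
o=np.array([285,160]); s=5
for im,items in ((t3,[('large',L,50),('middle',(615.8,-41.6,-2.744),61)]),(t6,[('small',(*(np.array([579.9,-131.2])-95*u),a),66+118.7)])):
    q=cv2.resize(im[160:280,285:365],None,fx=s,fy=s,interpolation=cv2.INTER_CUBIC)
    for n,P,z in items:
        h.D[n]=(h.D[n][0],z); draw(q,c,n,P,s,o)
    out.append(q)
cv2.imwrite('pics/o6.png',np.hstack(out))
```

```text
(no output)
```

View pics/o6.png

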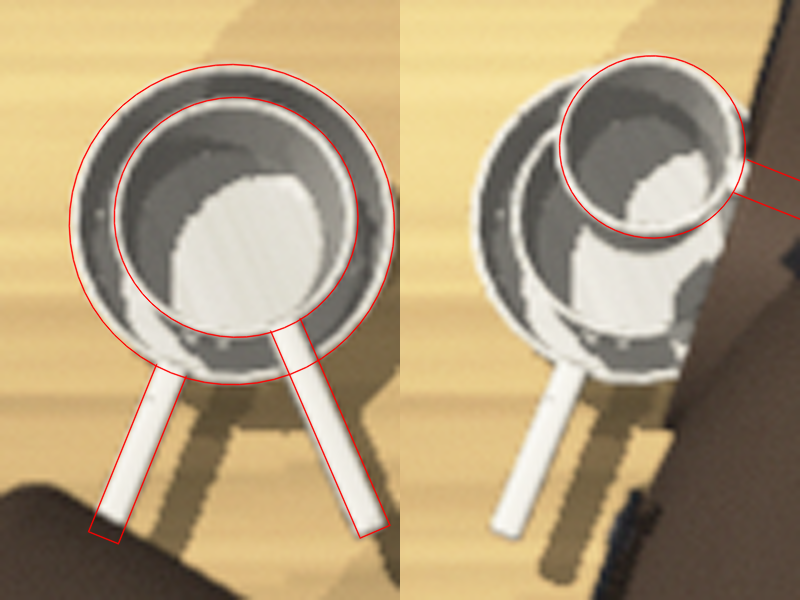

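The predicted models match the picture to within about 2–3 mm, well inside the 11 mm play. I'll lower the small measure.

```bash
python3 -m pendant '[[0.0015,-0.0007,0.02,0,0,0,0],[0.0015,-0.0007,0.045,0,0,0,0],[0.0015,-0.0007,0.07,0,0,0,0],[0.0015,-0.0007,0.09,0,0,0,0],[0.0015,-0.0007,0.1,0,0,0,0],[0.0015,-0.0007,0.103,0,0,0,0],[0.0015,-0.0007,0.103,0,0,0,0]]'
python3 -m pendant '[[0,0,0.003,0,0,0,0],[0,0,0.006,0,0,0,0],[0,0,0.008,0,0,0,0],[0,0,0.009,0,0,0,0],[0,0,0.009,0,0,0,0]]'
```

```text
clock: 11.38
tool_pos: [580.0, -129.3, 76.5]
eef_rot: [-0.0, 0.831, 0.556, -0.0]
force: [-0.1, 0.0, -1.2]
width: 10.6
finger_force: 59.7
clock: 11.8
tool_pos: [580.1, -129.3, 67.9]
eef_rot: [0.0, 0.831, 0.556, 0.0]
force: [0.3, -0.3, -0.6]
width: 10.9
finger_force: 59.8
```

```bash
python3 -m pendant '[[0,0,0.001,0,0,0,0],[0,0,0.002,0,0,0,0],[0,0,0.002,0,0,0,0],[0,0,0.002,0,0,0,0]]'
```

```text
clock: 12.13
tool_pos: [580.3, -129.8, 66.8]
eef_rot: [0.001, 0.831, 0.556, 0.0]
force: [-2.2, -3.2, 9.8]
width: 10.9
finger_force: 61.3
```

Seated at 66.8 (expected 66.9), with contact felt. I'll release, rise, back the arm out of view and check.

```bash
python3 -m pendant '[[0,0,0,0,0,0,0.035],[0,0,0,0,0,0,0.035],[0,0,0,0,0,0,0.035],[0,0,0,0,0,0,0.035],[0,0,-0.03,0,0,0,0.035],[0,0,-0.07,0,0,0,0.035],[0,0,-0.11,0,0,0,0.035],[0,0,-0.14,0,0,0,0.035],[0,0,-0.14,0,0,0,0.035]]'
python3 -m pendant '[[-0.12,0.22,0,0,0,0,0.035],[-0.12,0.22,0,0,0,0,0.035],[-0.12,0.22,0,0,0,0,0.035],[-0.12,0.22,0,0,0,0,0.035],[-0.12,0.22,0,0,0,0,0.035],[-0.12,0.22,0,0,0,0,0.035],[-0.12,0.22,0,0,0,0,0.035],[-0.12,0.22,0,0,0,0,0.035]]'
python3 - <<'E'
from h import *; import h, pickle
t=snap('top','t9.png'); c0=pickle.load(open('t0.pkl','rb'))
L=pickle.load(open('PP.pkl','rb'))['large']
# render-free check: score rim ellipse brightness vs centre offset
g=cv2.cvtColor(t['frame'],cv2.COLOR_RGB2GRAY).astype(np.float32); k=np.linspace(0,2*np.pi,120)
a=-2.744+np.pi/4
for n,r,z,x0,y0,ang in (('large',60.5,50,615.3,-40.3,L[2]),('middle',44.5,61,615.8,-41.6,-2.744),('small',29.5,72,615.8,-41.6,a)):
    best=max((cv2.remap(g,*[q.astype(np.float32)[None] for q in proj(t,np.c_[x0+dx+r*np.cos(k),y0+dy+r*np.sin(k),0*k+z])],cv2.INTER_LINEAR).mean(),dx,dy) for dx in range(-14,15) for dy in range(-14,15))
    x,y=x0+best[1],y0+best[2]; s=np.linspace(r+12,122,30)
    ba=max((cv2.remap(g,*[q.astype(np.float32)[None] for q in proj(t,np.c_[x+s*np.cos(b),y+s*np.sin(b),0*s+z+8])],cv2.INTER_LINEAR).mean(),b) for b in ang+np.linspace(-.4,.4,81))
    print(n,best,x,y,'handle deg',np.degrees(ba[1]),ba[0])
E
```

```text
clock: 12.88
tool_pos: [581.9, -129.7, 211.8]
eef_rot: [0.004, 0.831, 0.556, 0.003]
force: [-0.3, 0.5, -0.2]
width: 35.0
finger_force: 0.0
clock: 13.55
tool_pos: [737.6, -325.8, 202.8]
eef_rot: [-0.001, 0.832, 0.555, -0.001]
force: [0.5, 0.1, -0.1]
width: 34.6
finger_force: 0.0
large (np.float32(134.25337), 14, 14) 629.3 -26.299999999999997 handle deg 169.9529969911075 109.12194
middle (np.float32(111.11761), 14, -14) 629.8 -55.6 handle deg -180.13793078913082 103.83366
small (np.float32(90.939865), -14, 14) 601.8 -27.6 handle deg -135.13793078913082 96.15941
```

The arm still blocks the top view, so I'll move it aside.

```bash
python3 -m pendant '[[-0.23,-0.15,-0.04,0,0,0,0.035],[-0.23,-0.15,-0.04,0,0,0,0.035],[-0.23,-0.15,-0.04,0,0,0,0.035],[-0.23,-0.15,-0.04,0,0,0,0.035],[-0.23,-0.15,-0.04,0,0,0,0.035],[-0.23,-0.15,-0.04,0,0,0,0.035],[-0.23,-0.15,-0.04,0,0,0,0.035],[-0.23,-0.15,-0.04,0,0,0,0.035],[-0.23,-0.15,-0.04,0,0,0,0.035]]'
cat > chk.py <<'E'
from h import *; import pickle
t=snap('top','t10.png'); L=pickle.load(open('PP.pkl','rb'))['large']
g=cv2.cvtColor(t['frame'],cv2.COLOR_RGB2GRAY).astype(np.float32); k=np.linspace(0,2*np.pi,120)
S=lambda p: cv2.remap(g,*[q.astype(np.float32)[None] for q in proj(t,p)],cv2.INTER_LINEAR).mean()
for n,r,z,x0,y0,ang in (('large',60.5,50,615.3,-40.3,L[2]),('middle',44.5,61,615.8,-41.6,-2.744),('small',29.5,72,615.8,-41.6,-2.744+np.pi/4)):
    C=lambda x,y,q: S(np.c_[x+q*np.cos(k),y+q*np.sin(k),0*k+z])
    b=max((C(x0+dx,y0+dy,r)-C(x0+dx,y0+dy,r-6),dx,dy) for dx in range(-14,15) for dy in range(-14,15))
    x,y=x0+b[1],y0+b[2]; s=np.linspace(r+25,122,30)
    a=max((S(np.c_[x+s*np.cos(q),y+s*np.sin(q),0*s+z+8]),q) for q in ang+np.linspace(-.4,.4,81))
    print(n,b,x,y,'handle deg',np.degrees(a[1]),a[0])
E
python3 chk.py
```

```text
clock: 14.35
tool_pos: [509.7, -479.1, 246.7]
eef_rot: [0.0, 0.832, 0.555, 0.0]
force: [0.0, 0.4, -0.7]
width: 35.1
finger_force: 0.0
large (np.float32(80.65388), 1, 0) 616.3 -40.3 handle deg 156.77496770309858 218.7694
middle (np.float32(75.676735), 0, 1) 615.8 -40.6 handle deg -158.36553457415954 215.07709
small (np.float32(61.485687), 2, 2) 617.8 -39.6 handle deg -113.93849236929037 212.04388
```

```bash
python3 -c "
from workcell import job; print(job.sign_off())"
```

```text
the job is handed in; nothing more can be done
None
```

The job is handed in at about 14 s: the measures are nested with centres within about 3 mm, handles fanned about 45° and 44° the same way, and the large one within about 1 mm of its start. The sign-off returned no verdict, and I read these figures off the last top-camera picture.

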